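Plug the comb bridge into the terminal row

TASK

Take the five-pin comb bridge out of its wooden rest and plug it into the row of five terminal blocks on the rail, so that every pin goes into its own slot. The row may be clamped a little to one side, so feel for the slots by sliding the pins lightly across the top, then push the comb down until its back sits fully home on the blocks; never bear on it with more than about 3 kg, do not push the mug, screwdriver, small spanner or pliers about, and let go.

Things in the scene. Friction and masses are not known exactly. Their poses are not given: they have to be found in the camera images.
- comb: The comb bridge, about 0.1 kg: black plastic back 14 mm thick (x), 36 mm high, 90 mm long (y) at the foot and 60 mm over its upper 20 mm; five copper pins 4 x 4 mm, 12 mm long, at y = -36, -18, 0, 18, 36 mm, point down. The same when turned half round. Origin at the height of the pin tips, under its middle.
- comb_grip (a point): Point on the comb bridge's middle, 24 mm above the underside of its back, 36 mm above the pin tips, 12 mm below its flat top; x across its thickness, y along it, z up. The comb starts standing in the wooden rest, pins in the groove, back on the rest's top. Grip the back across its thickness.
- rest: Fixed wooden rest, 60 x 120 x 22 mm high, with an 8 mm wide, 15 mm deep groove along its y; origin under its middle, z up.
- stand: Fixed steel plate 110 (x) x 180 (y) x 6 mm with a rail along y; origin under its middle, z up. On the rail, five grey terminal blocks 18 mm apart between two white end pieces, 130 mm in all. This row is clamped with its middle up to 12 mm either way along y from the plate's middle: not measured, only seen or felt.
- deck (a point): Point 54 mm above the stand's origin, axes as the stand: in the plane of the flat tops (32 mm wide) of blocks and end pieces. On its line x = 0 each block has a slot 10 mm (x) by 6 mm (y), middle slot at the row's middle. Comb fits at one place only. 7 mm down, contacts resist with 8 to 9 N in all, without springing back, until the back meets the tops: comb_grip is then 24 mm above the deck.
- tea_mug: White mug, 97 mm high, standing on the bench behind the work; origin under it.
- screwdriver_a: Screwdriver with yellow handle, 220 mm long, lying on the bench; origin under its middle.
- spanner_13: Small open-ended spanner, 161 mm long, lying on the bench; origin under its middle.
- pliers: Pliers with red handles, 190 mm long, lying on the bench; origin under their middle.
Not all that is in view belongs to the job. Of the things like the comb, leave any that is yellow; of the rest the larger one is meant.

How it is judged (in metres and radians):
On the way, in this order (a step that is already met when the one before it is completed fails the run):
1. the comb is lifted at least 20 mm out of the rest (z of comb_grip in the frame of rest above 0.066 m), for 0.1 s.
2. all five pins have entered their slots by at least 4 mm (z of comb_grip in the frame of stand between 0.074 and 0.086 m and x of comb_grip in the frame of stand between -0.006 and 0.006 m and y of comb_grip in the frame of stand between -0.015 and 0.015 m and angle between comb's own z axis and vertical below 0.1 rad), for 0.1 s.
At the end, for the whole second after the job is handed in: The comb stands upright (within 0.04 rad) and at rest in the row, every pin in its slot, its back within 1.7 mm of fully home on the block tops (grip point less than 79.7 mm above the stand's origin, within 6 mm of its x = 0 line and 15 mm of its middle along y) (z of comb_grip in the frame of stand between 0.076 and 0.0797 m and x of comb_grip in the frame of stand between -0.006 and 0.006 m and y of comb_grip in the frame of stand between -0.015 and 0.015 m and angle between comb's own z axis and vertical below 0.04 rad and angle between the x axis of comb and the x axis of stand, either way round below 0.1 rad and linear speed of comb below 0.01 m/s); the robot touches nothing.
It fails at once if the comb is forced: its contact forces with the terminal row add up to more than 45 N, a push of about 3 kg (contact force between comb and stand above 45 N).
It fails at once if a bystander (mug, screwdriver, small spanner, pliers) is moved by more than 20 mm (distance of any of tea_mug, screwdriver_a, spanner_13, pliers from where it was at the start of the episode above 0.02 m).
It also fails if it takes over 64 s, if anything falls off the work surface, if the arm or the gripper's body presses on something with over 40 N, if the wrist force passes 120 N, or if a joint passes its speed limit or range.

ROBOT

A 6-joint arm with a two-finger parallel gripper is mounted at the origin on a cart in front of the work surface, level with it; the furniture and walls round the work are solid. World frame = base frame: x ahead of the robot, y to its left, z up, the work surface at z = 0. Lengths are in m, angles in degrees, forces in N, time in s.
With the tool pointing down it reaches from about 0.35 to 0.875 m from the base axis. Payload 4.2 kg.
Tool frame: the origin (TCP) lies between the finger pads; the fingertips stand 8 mm ahead of it and the grasp point (between the pads) lies 11 mm behind it; x points along the fingers, y is the direction in which the jaws open and shut, and the axes are right-handed (so a half turn about x gives the same grasp; the last joint's range is limited). The gripper opens to 87 mm and grips with 3 to 60 N. Pads are 19 mm wide; open, the fingers measure 117 mm over their backs; the gripper's body (75 mm by 190 mm) begins 51 mm behind the grasp point.
Start: joints at [81.394, 22.042, 0.453, 0, -68.411, -14.817], TCP at [0.248, 0.573, 0.197] pointing down, gripper open.
Joint ranges: [-179.83, 179.83], [-69.29, 118.12], [-61.27, 80.66], [-181.25, 117.63], [-171.15, -9.14], [-177.46, 177.46]. Speed limits (degrees/s): [159.86, 159.86, 180, 180, 180, 180].

INTERFACE

Orientations are given as a 3x3 rotation matrix whose columns are the frame's x, y, z axes.
In Python, from station import r gives the robot as it stands. The module is installed in compiled form; this text tells all that it offers.
- The arm moves only by the tool move_arm, never from a script. Its argument "increments" is one flat list of numbers, 7 for each row, row after row: the turn, a rotation vector about the tool's x, y, z in degrees, then the shift along the tool's x, y, z in m, then the finger opening in m, from 0 to 0.087. A call has 1 to 12 rows; each row is the pose to reach, as a shift and turn from the pose commanded when the call began, along the tool's axes at that moment; what a row does not reach only later rows make up. A row lasts 1/12 s, in which the tool goes at most 41.7 mm and 7.16 degrees, less where a joint would pass 70% of its speed; a pose out of reach is approached as far as the arm can. A call with a gripper value outside its range is refused whole. The fingers move at their own pace and stop on an object; the grip force is fixed at half the most. Time passes only in rows, so rows that repeat a pose let the fingers close. It gives the time, the measured TCP pose, the force and the opening at its end, in the units of the state.
- r.sense(): the state, without advancing time (a new reading comes with each control period).
- r.capture(name): name is "side" or "top" or "wrist"; returns the picture (480x640x3 uint8, red, green, blue); there is no depth.
- r.calibration(name): a dict with "fx", "fy", "cx", "cy" (pixels), "rvec" (rotation vector, rad) and "tvec" (3), from world to camera coordinates, as OpenCV has them; the wrist camera has in their place "tool_from_camera" (4x4, takes a point from camera to tool coordinates, whose origin is the TCP and whose axes are the tool frame's). Camera axes: x right, y down, z forward; pixel columns grow to the right and rows downward; lengths in m; the calibration is good to about 2 mm. A picture is of the moment at which its call begins: read the wrist's pose just before it. calibration takes no time and is no camera call.
- r.finish_job(): hands the job in, once; it reports no verdict.
The state is a dict: "time_s": time; "joints": joint angles; "joint_velocities": joint speeds; "effort": joint torques, N m; "tcp_pos": TCP position; "ee_rot": TCP orientation; "wrist_force": force on the tool from outside, world axes, zero at the start; "moment": the same for the moment, N m; "gripper_width": opening from 0.0 (shut) to 1.0 (fully open).
Only numpy, scipy, OpenCV 4.12 (cv2) and the standard library are available. Lean on these libraries where they do the work, as an engineer would, in place of code of your own. Each camera call takes 0.05 s, during which the arm holds its last target.

## Working session

There is one attempt and no reset: what is moved stays moved. The work goes in short steps, Python scripts to look and compute and a tool call to move; the robot and the scene stay as the last step left them, time stands still between calls to the robot, and variables do not carry over. Pictures are saved under pics/ and viewed, and the job is handed in when it is done.

Besides the shell and the picture viewer there is one more tool, called after "Request:" by a JSON object that holds its "name" and its "arguments", one argument or row to a line. move_arm: Moves the arm, as the interface text tells. Its arguments: {"type":"object","properties":{"increments":{"type":"array","items":{"type":"number"}}},"required":["increments"]}

```bash
mkdir -p pics; python3 - <<'E'
from station import r
import cv2,numpy as np
np.set_printoptions(precision=4,suppress=True)
s=r.sense();print(s['time_s'],s['tcp_pos'],s['wrist_force'],s['gripper_width']);print(np.array(s['ee_rot']))
for n in ["side","top","wrist"]:
    im=r.capture(n);cv2.imwrite(f"pics/{n}0.png",im[:,:,::-1]);print(n,r.calibration(n))
E
```

```text
0.0 [0.2481 0.5729 0.1957] [ 0.1944  0.0164 -0.5422] 1.001196517934292
[[-0.0008 -0.3977 -0.9175]
 [-0.002  -0.9175  0.3977]
 [-1.      0.0022 -0.0001]]
side {'fx': 550.1829936586752, 'fy': 550.1829936586752, 'cx': 323.16798235556973, 'cy': 235.8346730156122, 'rvec': array([ 0.0455, -2.7581,  1.4445]), 'tvec': array([0.587 , 0.0964, 1.2117])}
top {'fx': 504.50845545116226, 'fy': 504.50845545116226, 'cx': 321.56983463640785, 'cy': 236.33656853050346, 'rvec': array([ 2.0993, -2.1546,  0.1662]), 'tvec': array([-0.0535,  0.5825,  1.043 ])}
wrist {'fx': 380.14873357485635, 'fy': 380.14873357485635, 'cx': 323.55567393085124, 'cy': 240.83142866342692, 'tool_from_camera': array([[ 0.0008, -0.2766,  0.961 , -0.1877],
       [ 1.    ,  0.0005, -0.0007,  0.0003],
       [-0.0003,  0.961 ,  0.2766, -0.0759],
       [ 0.    ,  0.    ,  0.    ,  1.    ]])}
```

View pics/side0.png

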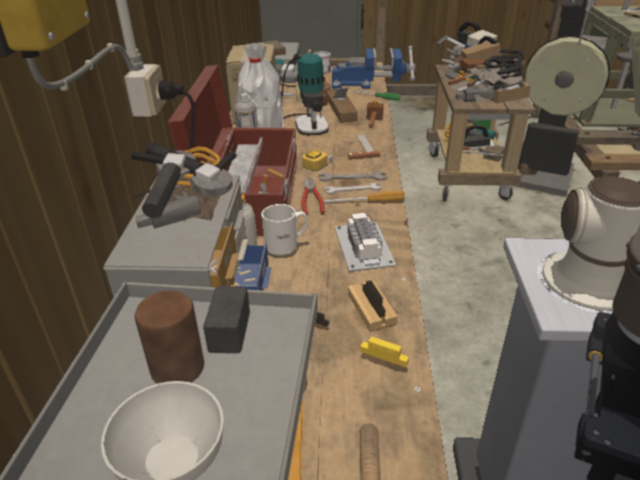

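View pics/top0.png

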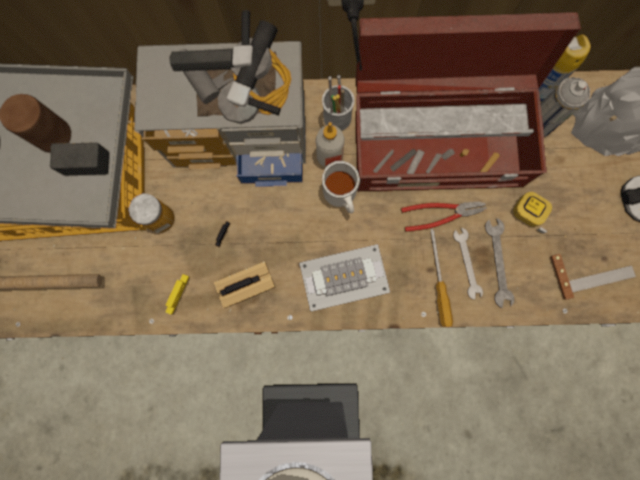

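View pics/wrist0.png

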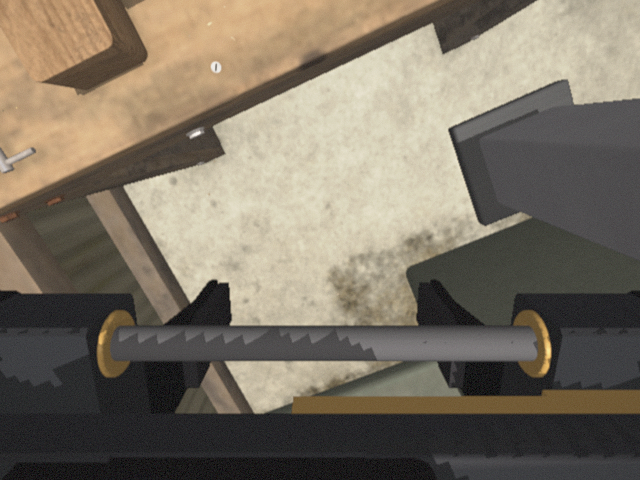

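Side view: comb in rest near (373,297), terminal row (365,240). Top view: rest (244,283), stand (344,277), yellow decoy (177,294), small decoy (222,233). Next I'll zoom in and project.

```bash
cat > h.py <<'E'
import cv2,numpy as np
from station import r
np.set_printoptions(precision=4,suppress=True)
def cam(n,s=None):
    c=r.calibration(n);K=np.array([[c['fx'],0,c['cx']],[0,c['fy'],c['cy']],[0,0,1]])
    if n=='wrist':
        T=np.eye(4);T[:3,:3]=np.array(s['ee_rot']);T[:3,3]=s['tcp_pos'];M=T@c['tool_from_camera'];return K,M[:3,:3],M[:3,3]
    R=cv2.Rodrigues(c['rvec'])[0];return K,R.T,-R.T@c['tvec']
def ray(cm,u,z):
    K,R,o=cm;d=R@np.linalg.inv(K)@np.array([u[0],u[1],1.]);return o+d*(z-o[2])/d[2]
def proj(cm,p):
    K,R,o=cm;q=K@(R.T@(np.array(p)-o));return q[:2]/q[2]
E
python3 - <<'E'
from h import *
t=cam('top');s=cam('side');print(t[2],s[2])
print('rest',ray(t,(244,283),.02),'stand',ray(t,(344,277),.05), ray(s,(365,240),.05),'mug',ray(t,(341,183),.09))
im=cv2.imread('pics/top0.png')
a=cv2.resize(im[230:330,190:290],None,fx=8,fy=6,interpolation=2)[:600]
cv2.imwrite('pics/t_rest.png',cv2.resize(im[245:320,200:300],None,fx=8,fy=8,interpolation=cv2.INTER_CUBIC))
cv2.imwrite('pics/t_stand.png',cv2.resize(im[240:315,295:395],None,fx=8,fy=8,interpolation=cv2.INTER_CUBIC))
E
```

```text
[ 0.397  -0.0806  1.1251] [0.5415 0.963  0.7755]
rest [0.4867 0.1043 0.02  ] stand [ 0.4915 -0.1143  0.05  ] [ 0.4938 -0.0691  0.05  ] mug [ 0.6873 -0.1131  0.09  ]
```

View pics/t_rest.png

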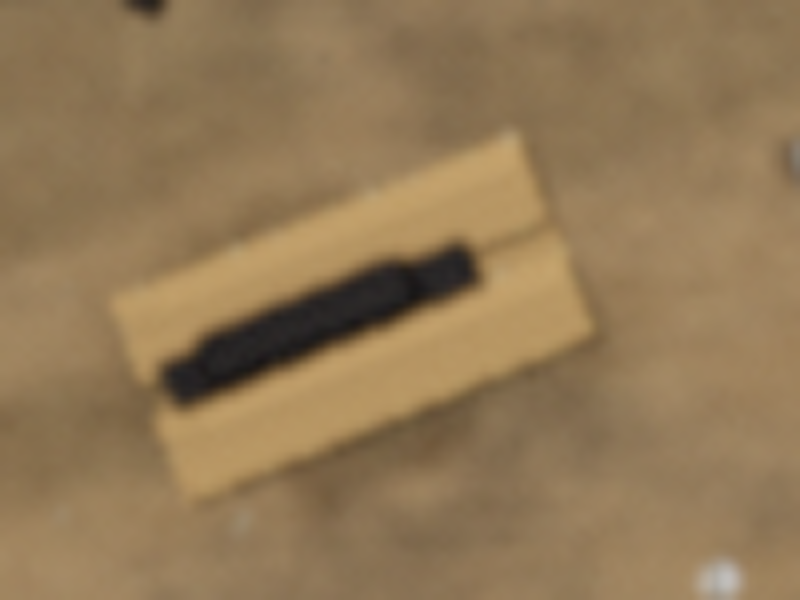

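View pics/t_stand.png

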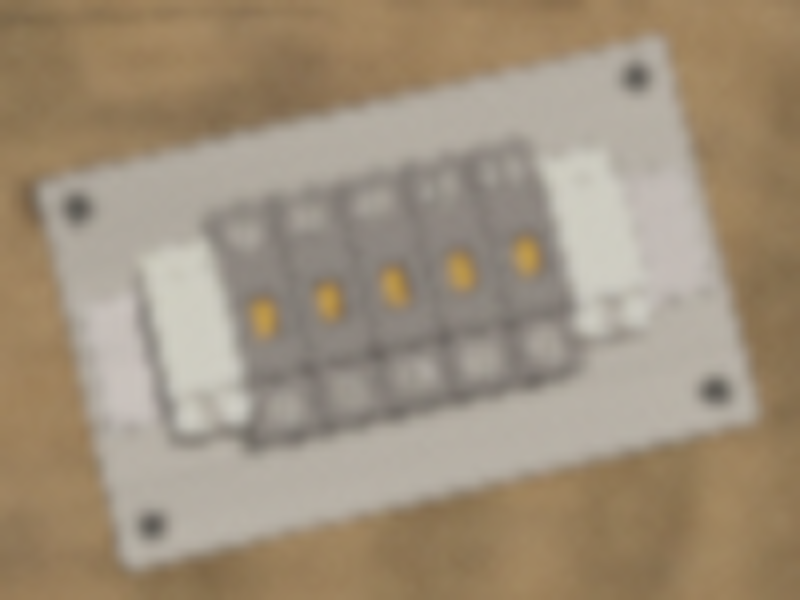

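```bash
python3 - <<'E'
from h import *
t=cam('top')
im=cv2.imread('pics/top0.png');hsv=cv2.cvtColor(im,cv2.COLOR_BGR2HSV)
up=lambda x,y,ox,oy:(ox+(x+.5)/8-.5,oy+(y+.5)/8-.5)
S=np.array([ray(t,up(x,y,295,240),.052) for x,y in [(264,318),(328,300),(394,287),(460,271),(526,256)]])
print(S,S.mean(0)); d=S[-1]-S[0];print('row yaw(of -y dir)',np.degrees(np.arctan2(d[0],-d[1])),np.linalg.norm(d)/4)
P=np.array([ray(t,up(x,y,295,240),.006) for x,y in [(40,183),(660,38),(760,417),(127,570)]]);print('plate',P,P.mean(0))
for a,b in [(0,1),(3,2),(3,0),(2,1)]:
  d=P[b]-P[a];print(np.degrees(np.arctan2(d[0],-d[1])),np.linalg.norm(d))
Rr=np.array([ray(t,up(x,y,200,245),.022) for x,y in [(110,300),(518,130),(594,330),(192,500)]]);print('rest',Rr.mean(0))
for a,b in [(0,1),(3,2)]:
  d=Rr[b]-Rr[a];print(np.degrees(np.arctan2(d[0],-d[1])),np.linalg.norm(d))
m=((hsv[...,2]<75)).astype(np.uint8);m[:245]=0;m[320:]=0;m[:,:205]=0;m[:,290:]=0
n,l,st,c=cv2.connectedComponentsWithStats(m);k=1+np.argmax(st[1:,4]);print(st[k],c[k])
rc=cv2.minAreaRect(np.argwhere(l==k)[:,::-1].astype(np.float32));print(rc)
print('comb',ray(t,c[k],.042), [ray(t,up(x,y,200,245),.038) for x,y in [(175,385),(468,262)]])
a=ray(t,up(175,385,200,245),.038);b=ray(t,up(468,262,200,245),.038);d=b-a;print(np.degrees(np.arctan2(d[0],-d[1])),np.linalg.norm(d),(a+b)/2)
E
```

```text
[[ 0.4873 -0.0791  0.052 ]
 [ 0.4916 -0.0963  0.052 ]
 [ 0.4946 -0.1139  0.052 ]
 [ 0.4985 -0.1316  0.052 ]
 [ 0.502  -0.1493  0.052 ]] [ 0.4948 -0.114   0.052 ]
row yaw(of -y dir) 11.822565858125222 0.017923953557456348
plate [[ 0.5305 -0.0176  0.006 ]
 [ 0.5667 -0.192   0.006 ]
 [ 0.4604 -0.215   0.006 ]
 [ 0.423  -0.0396  0.006 ]] [ 0.4951 -0.1161  0.006 ]
11.733199578507275 0.17816097034221473
12.023306501308832 0.1792790284622068
101.59128474163961 0.10968204550692563
102.1778084994394 0.1087772407147904
rest [0.4847 0.1044 0.022 ]
21.365296906583954 0.1204940175469062
21.515075390369145 0.11794932074650524
[221 276  38  19 237] [239.0506 284.8987]
((239.34002685546875, 284.6200256347656), (6.354434013366699, 40.30942153930664), 67.16634368896484)
comb [0.4811 0.1113 0.042 ] [array([0.4656, 0.1499, 0.038 ]), array([0.4967, 0.0709, 0.038 ])]
21.444965848436137 0.08494253845683745 [0.4812 0.1104 0.038 ]
```

Request:
{"name": "move_arm", "arguments": {
  "increments": [45,0,0,0.05,0.332,-0.398,0.087,45,0,0,0.05,0.332,-0.398,0.05,45,0,0,0.05,0.332,-0.398,0.05,45,0,0,0.05,0.332,-0.398,0.05,45,0,0,0.05,0.332,-0.398,0.05,45,0,0,0.05,0.332,-0.398,0.05,45,0,0,0.05,0.332,-0.398,0.05,45,0,0,0.05,0.332,-0.398,0.05,45,0,0,0.05,0.332,-0.398,0.05,45,0,0,0.05,0.332,-0.398,0.05,45,0,0,0.05,0.332,-0.398,0.05,45,0,0,0.05,0.332,-0.398,0.05]
}}

```text
time_s: 1.15
tcp_pos: [0.4727, 0.1271, 0.1487]
ee_rot: [[0.0, -0.93, -0.368], [0.0, -0.368, 0.93], [-1.0, -0.0, 0.0]]
wrist_force: [-0.6, 0.2, -0.6]
gripper_width: 0.575
```

Request:
{"name": "move_arm", "arguments": {
  "increments": [0,0,0,0,0,0,0.05,0,0,0,0,0,0,0.05,0,0,0,0,0,0,0.05]
}}

```text
time_s: 1.4
tcp_pos: [0.4723, 0.1288, 0.1486]
ee_rot: [[-0.0, -0.93, -0.367], [-0.0, -0.367, 0.93], [-1.0, 0.0, 0.0]]
wrist_force: [-0.1, 0.2, -0.3]
gripper_width: 0.571
```

```bash
python3 - <<'E'
from h import *
s=r.sense();print(s['time_s'],s['tcp_pos'],s['joints'],s['wrist_force'])
im=r.capture('wrist');cv2.imwrite('pics/w1.png',im[:,:,::-1])
w=cam('wrist',s);print(proj(w,[.4812,.1104,.058]))
im=r.capture('side');cv2.imwrite('pics/s1.png',im[:,:,::-1])
E
```

```text
1.4 [0.4723 0.1288 0.1486] [ 34.3021  11.3941 -22.2168  -0.0094 -56.4025 -12.7748] [-0.1432  0.1934 -0.2592]
[321.432  209.0595]
```

View pics/w1.png

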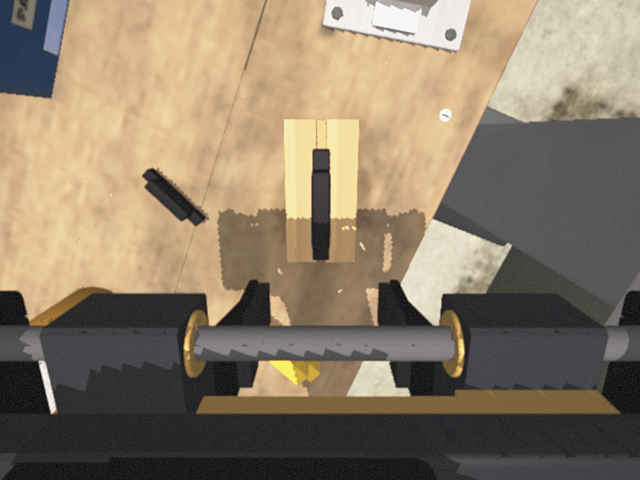

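```bash
python3 - <<'E'
from h import *
s=r.sense();w=cam('wrist',s)
im=cv2.imread('pics/w1.png');cv2.imwrite('pics/w1z.png',cv2.resize(im[135:285,270:370],None,fx=4,fy=4,interpolation=2))
v=cv2.cvtColor(im,cv2.COLOR_BGR2HSV)[...,2]
for y in range(146,268,6):
    xs=np.where(v[y,300:345]<70)[0]+300;print(y,(xs.min(),xs.max()) if len(xs) else None,end=' ')
y=np.array([-np.sin(np.radians(21.45)),np.cos(np.radians(21.45)),0])
c=np.array([.4812,.1104,0])
for o,z in [(-.045,.038),(-.03,.058),(.03,.058),(.045,.038),(.045,.022)]: print(o,z,proj(w,c+o*y+[0,0,z]))
E
```

```text
146 None 152 (np.int64(313), np.int64(328)) 158 (np.int64(314), np.int64(328)) 164 (np.int64(313), np.int64(328)) 170 (np.int64(313), np.int64(328)) 176 (np.int64(312), np.int64(329)) 182 (np.int64(312), np.int64(329)) 188 (np.int64(312), np.int64(329)) 194 (np.int64(312), np.int64(329)) 200 (np.int64(312), np.int64(329)) 206 (np.int64(312), np.int64(329)) 212 (np.int64(312), np.int64(329)) 218 (np.int64(312), np.int64(329)) 224 (np.int64(312), np.int64(329)) 230 (np.int64(312), np.int64(329)) 236 (np.int64(312), np.int64(329)) 242 (np.int64(312), np.int64(329)) 248 (np.int64(313), np.int64(328)) 254 (np.int64(313), np.int64(327)) 260 None 266 None -0.045 0.038 [322.2892 144.0628]
-0.03 0.058 [322.064 166.424]
0.03 0.058 [321.826 245.959]
0.045 0.038 [321.9408 256.2738]
0.045 0.022 [322.0626 250.427 ]
```

View pics/w1z.png

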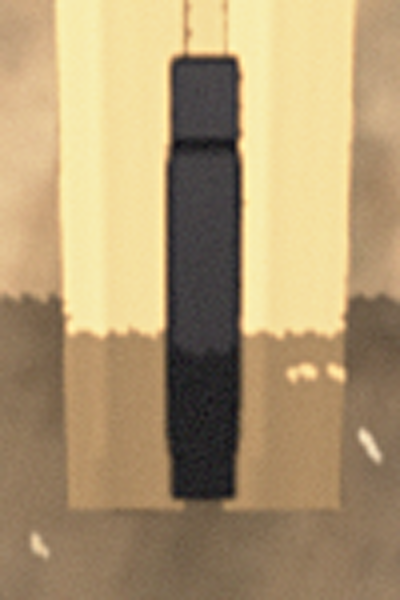

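Request:
{"name": "move_arm", "arguments": {
  "increments": [0,0,0,0.04,-0.0015,-0.018,0.05,0,0,0,0.07,-0.0015,-0.018,0.05,0,0,0,0.1,-0.0015,-0.018,0.05,0,0,0,0.111,-0.0015,-0.018,0.05,0,0,0,0.111,-0.0015,-0.018,0.05]
}}

```text
time_s: 1.92
tcp_pos: [0.4778, 0.1131, 0.0349]
ee_rot: [[-0.006, -0.929, -0.37], [-0.003, -0.37, 0.929], [-1.0, 0.007, -0.001]]
wrist_force: [-0.2, -0.1, 0.8]
gripper_width: 0.574
```

```bash
python3 - <<'E'
from h import *
s=r.sense();print(s['time_s'],s['tcp_pos'],s['wrist_force'])
im=r.capture('wrist');cv2.imwrite('pics/w2.png',im[:,:,::-1])
E
```

```text
1.9167 [0.4778 0.1131 0.0349] [-0.2191 -0.136   0.7702]
```

View pics/w2.png

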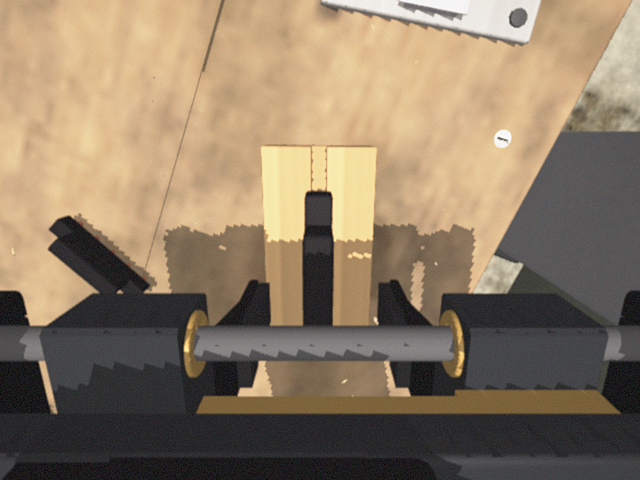

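Request:
{"name": "move_arm", "arguments": {
  "increments": [0,0,0,0,0,0,0.05,0,0,0,0,0,0,0.05,0,0,0,0,0,0,0.05]
}}

```text
time_s: 2.22
tcp_pos: [0.4813, 0.1139, 0.0392]
ee_rot: [[0.003, -0.93, -0.369], [0.002, -0.369, 0.93], [-1.0, -0.003, 0.0]]
wrist_force: [-0.3, -0.2, 0.1]
gripper_width: 0.576
```

```bash
python3 - <<'E'
from h import *
s=r.sense();print(s['time_s'],s['tcp_pos'],s['wrist_force']);print(np.array(s['ee_rot']))
im=r.capture('wrist');cv2.imwrite('pics/w2b.png',im[:,:,::-1]);w=cam('wrist',s)
v=cv2.cvtColor(im,cv2.COLOR_RGB2HSV)[...,2]
for y in range(185,322,8):
    xs=np.where(v[y,290:350]<60)[0]+290;print(y,(xs.min(),xs.max()) if len(xs) else None,end=' ')
T=np.array(s['ee_rot'])
for uv,z in [((318,230),.058),((318,191),.038)]:
    p=ray(w,uv,z);print(p,T.T@(p-s['tcp_pos']))
E
```

```text
2.2167 [0.4813 0.1139 0.0392] [-0.2594 -0.1629  0.1049]
[[ 0.0028 -0.9295 -0.3688]
 [ 0.0016 -0.3688  0.9295]
 [-1.     -0.0032  0.0004]]
185 None 193 (np.int64(314), np.int64(336)) 201 (np.int64(313), np.int64(337)) 209 (np.int64(313), np.int64(337)) 217 (np.int64(313), np.int64(337)) 225 (np.int64(313), np.int64(337)) 233 (np.int64(312), np.int64(338)) 241 (np.int64(311), np.int64(339)) 249 (np.int64(311), np.int64(339)) 257 (np.int64(311), np.int64(339)) 265 (np.int64(311), np.int64(339)) 273 (np.int64(311), np.int64(338)) 281 (np.int64(311), np.int64(338)) 289 (np.int64(311), np.int64(338)) 297 (np.int64(311), np.int64(338)) 305 (np.int64(311), np.int64(338)) 313 (np.int64(311), np.int64(338)) 321 (np.int64(311), np.int64(337)) [0.4953 0.0843 0.058 ] [-0.0188 -0.0022 -0.0326]
[0.5011 0.0706 0.038 ] [ 0.0012 -0.0025 -0.0475]
```

Request:
{"name": "move_arm", "arguments": {
  "increments": [0,0,0,0.001,0,-0.001,0.03,0,0,0,0.001,0,-0.001,0.02,0,0,0,0.001,0,-0.001,0.01,0,0,0,0.001,0,-0.001,0.005,0,0,0,0.001,0,-0.001,0.005,0,0,0,0.001,0,-0.001,0.005,0,0,0,0.001,0,-0.001,0.005]
}}

```text
time_s: 2.85
tcp_pos: [0.4808, 0.1119, 0.0367]
ee_rot: [[-0.0, -0.93, -0.368], [-0.0, -0.368, 0.93], [-1.0, 0.0, -0.0]]
wrist_force: [-0.8, -0.3, 0.4]
gripper_width: 0.128
```

Request:
{"name": "move_arm", "arguments": {
  "increments": [0,0,0,0,0,0,0.005,0,0,0,0,0,0,0.005,0,0,0,-0.02,0,0,0.005,0,0,0,-0.04,0,0,0.005,0,0,0,-0.06,0,0,0.005,0,0,0,-0.08,0,0,0.005,0,0,0,-0.08,0,0,0.005,0,0,0,-0.08,0,0,0.005,0,0,0,-0.08,0,0,0.005]
}}

```text
time_s: 3.6
tcp_pos: [0.4801, 0.1117, 0.1161]
ee_rot: [[-0.001, -0.93, -0.367], [-0.0, -0.367, 0.93], [-1.0, 0.001, 0.0]]
wrist_force: [-1.1, 0.6, -0.1]
gripper_width: 0.055
```

```bash
python3 - <<'E'
from h import *
s=r.sense();print(s['time_s'],s['tcp_pos'],s['wrist_force'],s['gripper_width'])
im=r.capture('wrist');cv2.imwrite('pics/w3.png',im[:,:,::-1])
E
```

```text
3.6 [0.4801 0.1117 0.1161] [-1.1409  0.6431 -0.0797] 0.055303499237508956
```

View pics/w3.png

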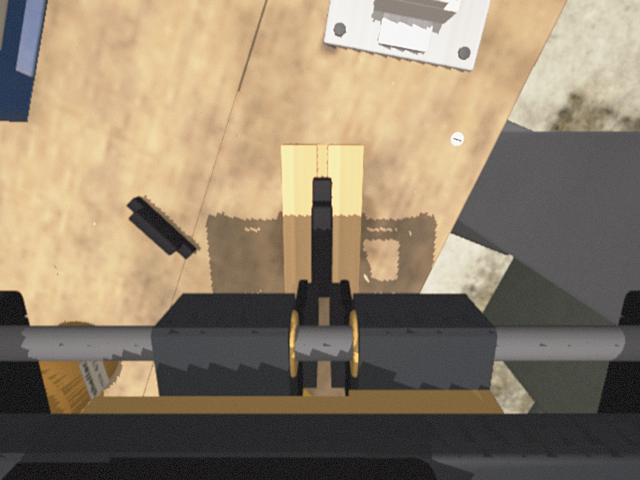

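```bash
python3 - <<'E'
from h import *
s=r.sense();print(s['time_s'],s['tcp_pos'])
im=r.capture('side');sd=cam('side')
print(proj(sd,s['tcp_pos']),proj(sd,[.4805,.1125,.058]),proj(sd,np.array(s['tcp_pos'])-[0,0,.008]))
a=im[200:350,290:490].copy();cv2.imwrite('pics/s3.png',cv2.resize(a,None,fx=4,fy=4,interpolation=2)[:,:,::-1])
b=cv2.imread('pics/w3.png')[140:410,220:440];cv2.imwrite('pics/w3z.png',cv2.resize(b,None,fx=2.2,fy=2.2,interpolation=2))
E
```

```text
3.65 [0.4799 0.1115 0.1157]
[375.4016 265.8416] [373.8918 288.8824] [375.226 269.074]
```

View pics/s3.png

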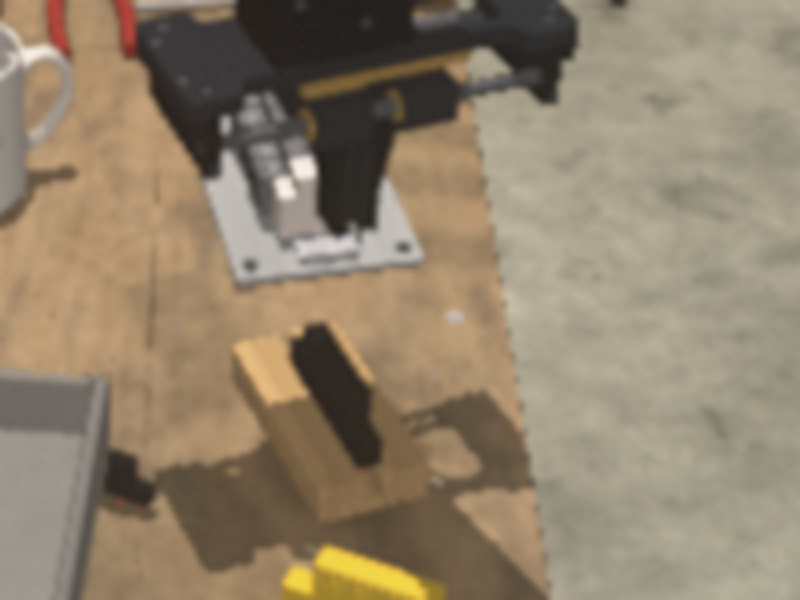

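View pics/w3z.png

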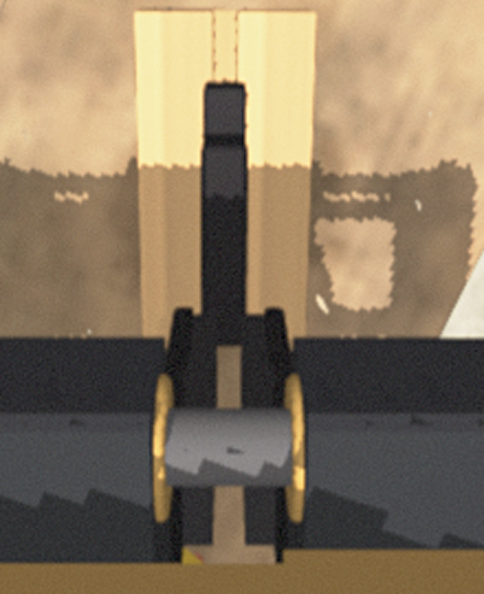

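```bash
python3 - <<'E'
from h import *
s=r.sense();w=cam('wrist',s)
a=np.radians(21.45);X=np.array([np.cos(a),np.sin(a),0]);Y=np.array([-np.sin(a),np.cos(a),0])
c=np.array([.4847,.1044,.022])
for i,j in [(1,-1),(-1,-1)]: print(proj(w,c+i*.03*X+j*.06*Y),proj(w,c-[0,0,.03]+i*.03*X+j*.06*Y))
cc=np.array([.4803,.1128,0])
for o,z in [(-.045,.038),(-.03,.058)]: print([proj(w,cc+o*Y+[0,0,z]+i*.007*X) for i in (1,-1)])
# plate corners
p=np.array([[ 0.5305,-0.0176,0.006],[0.423,-0.0396,0.006]])
for q in p: print('plate',proj(w,q))
# finger predicted
T=np.array(s['ee_rot']);o=np.array(s['tcp_pos'])
for x in (.008,-.011,-.03):
  for z in (-.0095,.0095): print('finger',x,z,[proj(w,o+T@np.array([x,y,z])) for y in (-.0025,.0025)])
E
```

```text
[278.9391 142.3188] [283.1972 141.2324]
[362.6643 142.5131] [358.9123 141.4083]
[array([312.0321, 179.4055]), array([332.2038, 179.4505])]
[array([311.2921, 206.1941]), array([332.684 , 206.2405])]
plate [323.7961  38.9119]
plate [473.924   68.2972]
finger 0.008 -0.0095 [array([318.491 , 258.8568]), array([327.6948, 258.8656])]
finger 0.008 0.0095 [array([318.6083, 291.1668]), array([327.5827, 291.1769])]
finger -0.011 -0.0095 [array([317.9163, 271.2631]), array([328.0123, 271.2734])]
finger -0.011 0.0095 [array([318.0604, 306.2816]), array([327.881 , 306.2935])]
finger -0.03 -0.0095 [array([317.2182, 286.333 ]), array([328.3981, 286.3453])]
finger -0.03 0.0095 [array([317.3983, 324.5439]), array([328.2415, 324.558 ])]
```

```bash
python3 - <<'E'
from h import *
s=r.sense()
im=r.capture('side');sd=cam('side')
a=im[215:270,355:400].copy();cv2.imwrite('pics/s3z.png',cv2.resize(a,None,fx=10,fy=10,interpolation=cv2.INTER_CUBIC)[:,:,::-1])
T=np.array(s['ee_rot']);o=np.array(s['tcp_pos'])
for x in (.008,0,-.01,-.015,-.02,-.025,-.03):
  print(x,[((proj(sd,o+T@np.array([x,y,.0095]))-[355,215])*10).astype(int) for y in (-.01,.01)])
E
```

```text
0.008 [array([174, 580]), array([269, 558])]
0 [array([176, 548]), array([270, 526])]
-0.01 [array([178, 507]), array([273, 485])]
-0.015 [array([179, 486]), array([274, 464])]
-0.02 [array([180, 465]), array([275, 443])]
-0.025 [array([181, 445]), array([277, 423])]
-0.03 [array([182, 424]), array([278, 402])]
```

View pics/s3z.png

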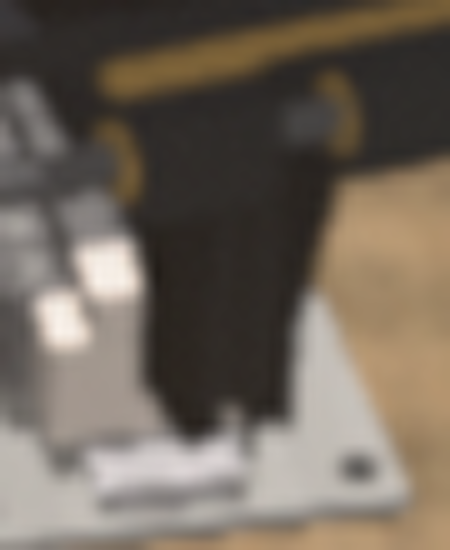

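Wrist and side views both show the fingertips about 25 mm *behind* the reported TCP, not 8 mm ahead of it. So the fingers closed just above the comb, and the comb has not moved. I'll correct for this and grip again.

Request:
{"name": "move_arm", "arguments": {
  "increments": [0,0,0,0,0,0,0.05,0,0,0,0,0,0,0.05,0,0,0,0,0,0,0.05,0,0,0,0.02,-0.001,0.001,0.05,0,0,0,0.04,-0.001,0.001,0.05,0,0,0,0.06,-0.001,0.001,0.05,0,0,0,0.075,-0.001,0.001,0.05,0,0,0,0.09,-0.001,0.001,0.05,0,0,0,0.1,-0.001,0.001,0.05,0,0,0,0.1,-0.001,0.001,0.05,0,0,0,0.1,-0.001,0.001,0.05,0,0,0,0.1,-0.001,0.001,0.05]
}}

```text
time_s: 4.75
tcp_pos: [0.4819, 0.1135, 0.0173]
ee_rot: [[0.001, -0.93, -0.368], [0.0, -0.368, 0.93], [-1.0, -0.001, -0.0]]
wrist_force: [1.3, 0.3, 0.9]
gripper_width: 0.576
```

```bash
python3 - <<'E'
from h import *
s=r.sense();print(s['time_s'],s['tcp_pos'],s['wrist_force'],s['gripper_width'])
im=r.capture('side');a=im[230:330,320:450];cv2.imwrite('pics/s4z.png',cv2.resize(a,None,fx=6,fy=6,interpolation=cv2.INTER_CUBIC)[:,:,::-1])
im=r.capture('wrist');cv2.imwrite('pics/w4.png',im[:,:,::-1])
E
```

```text
4.75 [0.4819 0.1135 0.0173] [1.287  0.2837 0.9099] 0.5759440147166447
```

View pics/s4z.png

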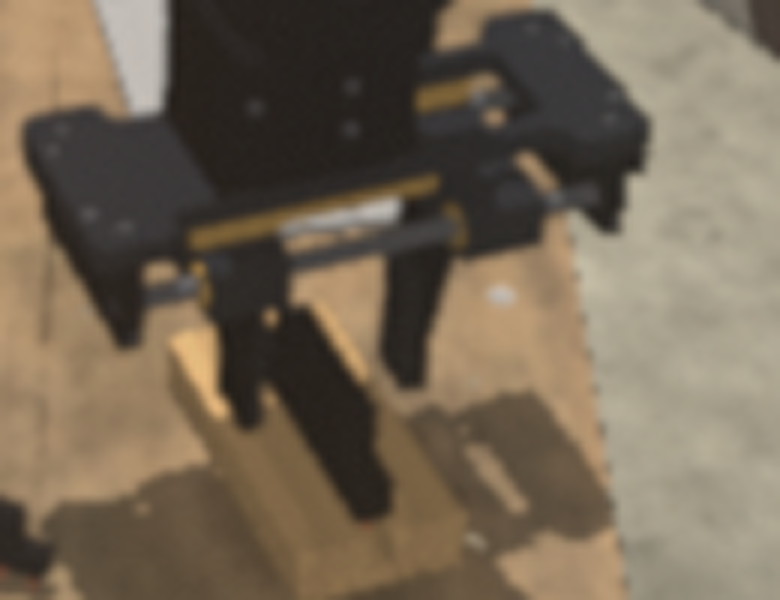

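View pics/w4.png

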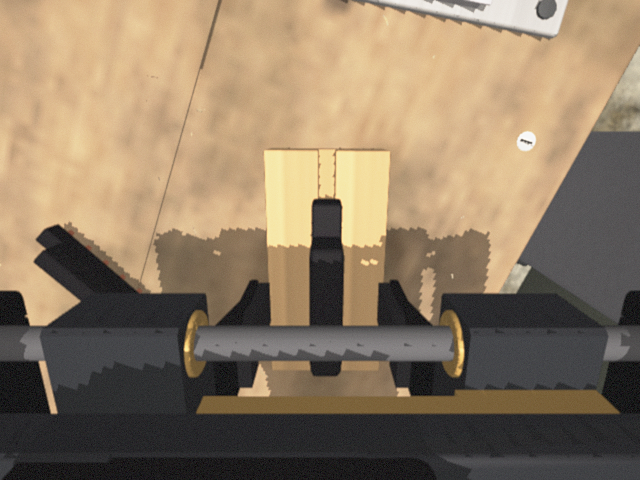

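Request:
{"name": "move_arm", "arguments": {
  "increments": [0,0,0,0.006,0,0,0.05,0,0,0,0.012,0,0,0.03,0,0,0,0.012,0,0,0.005,0,0,0,0.012,0,0,0.005,0,0,0,0.012,0,0,0.005,0,0,0,0.012,0,0,0.005,0,0,0,0.012,0,0,0.005,0,0,0,0.012,0,0,0.005,0,0,0,0.012,0,0,0.005]
}}

```text
time_s: 5.6
tcp_pos: [0.4814, 0.1133, 0.0049]
ee_rot: [[0.0, -0.93, -0.368], [0.0, -0.368, 0.93], [-1.0, -0.0, 0.0]]
wrist_force: [-0.3, 0.3, -0.1]
gripper_width: 0.162
```

Opening stopped at 14.1 mm, so the comb is gripped. Lifting.

Request:
{"name": "move_arm", "arguments": {
  "increments": [0,0,0,-0.01,0,0,0.005,0,0,0,-0.025,0,0,0.005,0,0,0,-0.045,0,0,0.005,0,0,0,-0.065,0,0,0.005,0,0,0,-0.08,0,0,0.005,0,0,0,-0.08,0,0,0.005,0,0,0,-0.08,0,0,0.005,0,0,0,-0.08,0,0,0.005]
}}

```text
time_s: 6.27
tcp_pos: [0.4804, 0.1129, 0.0838]
ee_rot: [[-0.002, -0.93, -0.367], [-0.001, -0.367, 0.93], [-1.0, 0.002, 0.0]]
wrist_force: [0.7, -1.0, -1.0]
gripper_width: 0.159
```

```bash
python3 - <<'E'
from h import *
s=r.sense();print(s['time_s'],s['tcp_pos'],s['wrist_force'],s['gripper_width']);print(np.array(s['ee_rot']))
im=r.capture('side');a=im[180:320,300:460];cv2.imwrite('pics/s5z.png',cv2.resize(a,None,fx=4,fy=4,interpolation=cv2.INTER_CUBIC)[:,:,::-1])
im=r.capture('wrist');cv2.imwrite('pics/w5.png',im[:,:,::-1])
E
```

```text
6.2667 [0.4804 0.1129 0.0838] [ 0.7478 -0.9916 -1.0439] 0.1588442296921131
[[-0.0018 -0.9301 -0.3674]
 [-0.0006 -0.3674  0.9301]
 [-1.      0.0019  0.0002]]
```

View pics/s5z.png

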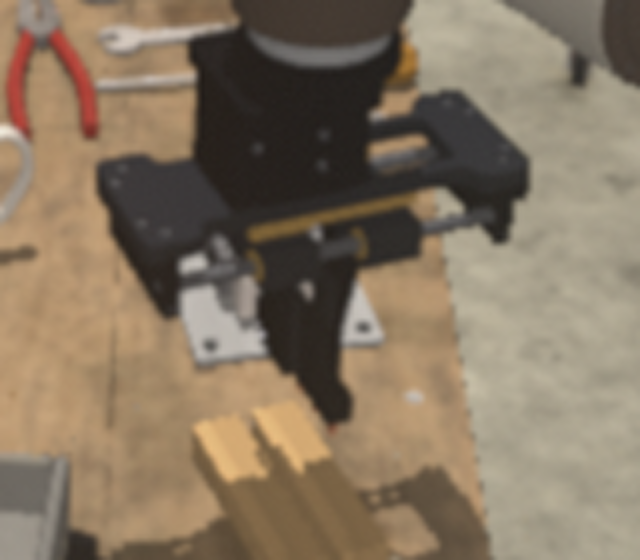

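View pics/w5.png

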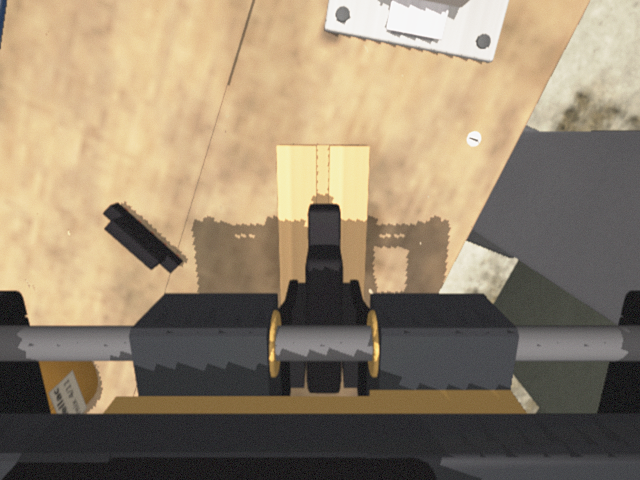

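```bash
python3 - <<'E'
from h import *
s=r.sense();print(s['tcp_pos']);c=r.calibration('wrist')
im=cv2.imread('pics/w5.png');cv2.imwrite('pics/w5z.png',cv2.resize(im[190:410,270:380],None,fx=2.7,fy=2.7,interpolation=cv2.INTER_CUBIC))
v=cv2.cvtColor(im,cv2.COLOR_BGR2HSV)[...,2]
for col in (318,324,330): print(col,v[196:270,col])
for y in (212,225,238): 
  xs=np.where(v[y,295:355]<60)[0]+295;print(y,xs.min(),xs.max())
M=c['tool_from_camera'];w=(np.array([[c['fx'],0,c['cx']],[0,c['fy'],c['cy']],[0,0,1]]),M[:3,:3],M[:3,3])
for x,z in [(-.033,-.045),(-.053,-.03),(-.033,.045),(-.017,.045)]: print(x,z,[proj(w,[x,y,z]) for y in (-.007,.007)])
E
```

```text
[0.4804 0.1127 0.0834]
318 [178 182 181 180 181 184 178 133  75  34  35  33  38  41  41  55  56  64
  69  69  70  67  64  68  64  68  66  67  69  68  69  63  69  69  66  69
  68  65  61  67  64  68  63  68  62  62  67  64  52  42  35  33  36  30
  33  39  26  34  46  37  30  30  34  40  46  48  52  54  62  61  59  59
  56  58]
324 [183 181 180 182 179 182 171 132  70  32  29  32  41  37  45  56  62  71
  72  64  68  64  62  66  70  71  65  58  63  66  67  68  72  68  69  68
  64  63  63  64  66  62  64  68  63  65  69  65  51  41  34  38  39  32
  39  33  36  33  36  41  35  32  35  39  50  51  54  57  59  61  54  43
  42  39]
330 [220 196 200 195 197 201 194 149  72  35  38  34  35  37  47  56  58  66
  65  69  67  67  68  69  71  66  64  68  70  69  66  65  68  68  65  68
  70  69  71  66  65  68  67  64  66  70  65  59  51  36  35  32  27  36
  28  35  28  36  33  38  33  36  36  41  49  46  49  54  55  60  68  61
  50  47]
212 309 339
225 309 339
238 309 339
-0.033 -0.045 [array([305.8355, 209.5982]), array([339.6761, 209.6216])]
-0.053 -0.03 [array([303.834 , 259.6567]), array([341.2544, 259.6925])]
-0.033 0.045 [array([308.2172, 394.1824]), array([337.4154, 394.2312])]
-0.017 0.045 [array([309.4771, 373.7081]), array([336.4047, 373.7502])]
```

View pics/w5z.png

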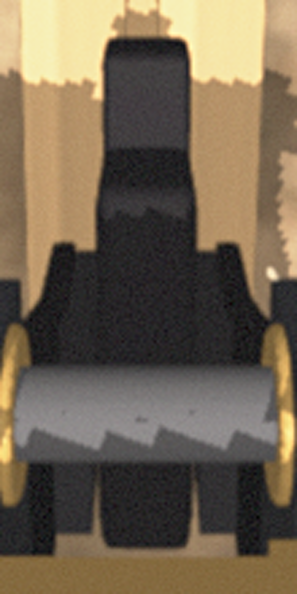

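Request:
{"name": "move_arm", "arguments": {
  "increments": [2,0,0,-0.01,0.004,-0.01,0.005,4,0,0,-0.01,0.012,-0.03,0.005,6,0,0,-0.01,0.022,-0.056,0.005,8,0,0,-0.01,0.032,-0.083,0.005,9.6,0,0,-0.01,0.042,-0.11,0.005,9.6,0,0,-0.01,0.051,-0.134,0.005,9.6,0,0,-0.01,0.057,-0.15,0.005,9.6,0,0,-0.01,0.06,-0.157,0.005,9.6,0,0,-0.01,0.06,-0.157,0.005,9.6,0,0,-0.01,0.06,-0.157,0.005,9.6,0,0,-0.01,0.06,-0.157,0.005]
}}

```text
time_s: 7.28
tcp_pos: [0.4833, -0.0543, 0.0947]
ee_rot: [[-0.0, -0.978, -0.208], [0.0, -0.208, 0.978], [-1.0, 0.0, 0.0]]
wrist_force: [-0.0, 0.1, -0.7]
gripper_width: 0.157
```

```bash
python3 - <<'E'
from h import *
s=r.sense();print(s['time_s'],s['tcp_pos'],s['wrist_force'],s['gripper_width']);print(np.array(s['ee_rot']))
im=r.capture('wrist');cv2.imwrite('pics/w6.png',im[:,:,::-1])
im=r.capture('side');a=im[150:300,300:460];cv2.imwrite('pics/s6z.png',cv2.resize(a,None,fx=4,fy=4,interpolation=cv2.INTER_CUBIC)[:,:,::-1])
s=r.sense();print(s['time_s'],s['tcp_pos'])
E
```

```text
7.2833 [ 0.4833 -0.0543  0.0947] [-0.0322  0.1367 -0.6739] 0.15708731806184145
[[-0.0001 -0.9782 -0.2079]
 [ 0.0001 -0.2079  0.9782]
 [-1.      0.0001  0.0001]]
7.3833 [ 0.4834 -0.054   0.0948]
```

View pics/w6.png

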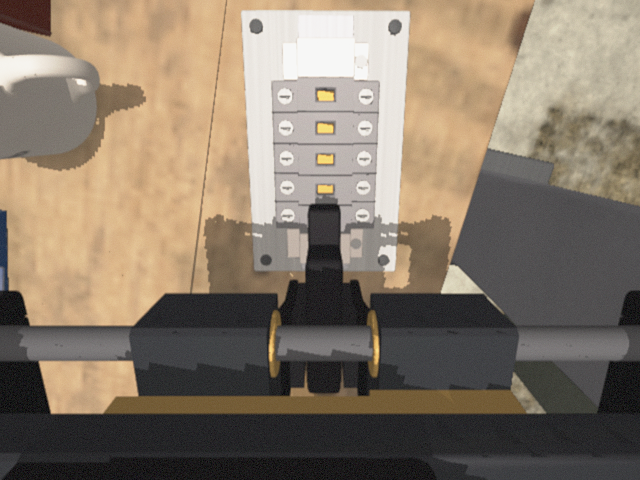

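View pics/s6z.png

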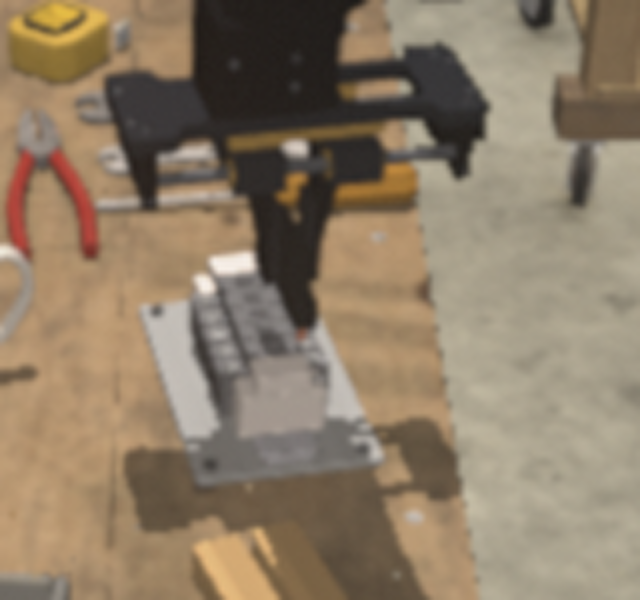

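```bash
python3 - <<'E'
from h import *
im=cv2.imread('pics/w6.png');cv2.imwrite('pics/w6z.png',cv2.resize(im[75:205,265:385],None,fx=4.6,fy=4.6,interpolation=cv2.INTER_CUBIC))
E
```

```text
(no output)
```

View pics/w6z.png

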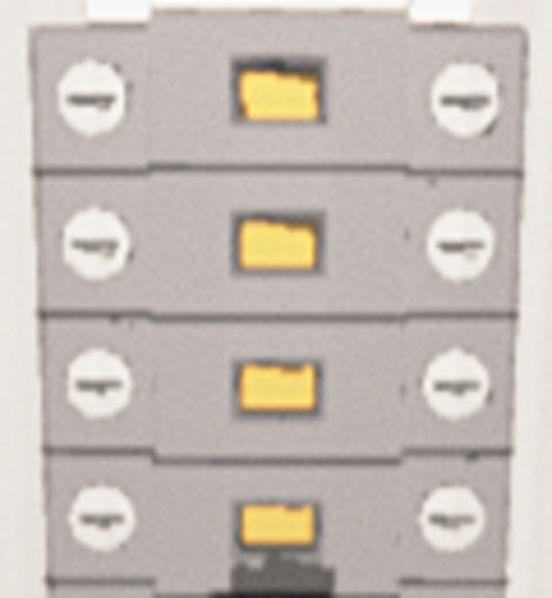

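```bash
python3 - <<'E'
from h import *
s=r.sense();w=cam('wrist',s);T=np.array(s['ee_rot']);o=np.array(s['tcp_pos']);print(o)
# pose at capture
o=np.array([.4833,-.0543,.0947])
w=(w[0],w[1],w[2]+o-np.array(s['tcp_pos']))
P=[]
for i,(x,y) in enumerate([(279.5,90),(278.5,242),(278.5,386),(277.5,525)]):
    u=(265+(x+.5)/4.6-.5,75+(y+.5)/4.6-.5);p=ray(w,u,.054);P.append(p);print(u,p,T.T@(p-o))
P=np.array(P);d=P[3]-P[0];print(np.linalg.norm(d)/3,np.degrees(np.arctan2(-d[0],d[1])))
# middle slot=3rd
Y=d/np.linalg.norm(d)
m=np.mean([P[i]+(2-i)*.018*Y for i in range(4)],0);print('mid',m,'tool',T.T@(m-o))
E
```

```text
[ 0.4834 -0.054   0.0948]
(325.3695652173913, 94.17391304347827) [ 0.5022 -0.1486  0.054 ] [ 0.0407  0.0012 -0.0962]
(325.1521739130435, 127.21739130434783) [ 0.4986 -0.1311  0.054 ] [ 0.0407  0.0011 -0.0783]
(325.1521739130435, 158.5217391304348) [ 0.4949 -0.1139  0.054 ] [ 0.0407  0.0011 -0.0607]
(324.9347826086956, 188.73913043478262) [ 0.4913 -0.0964  0.054 ] [ 0.0407  0.001  -0.0429]
0.017756600078323807 11.856379611349528
mid [ 0.4949 -0.1137  0.054 ] tool [ 0.0407  0.0011 -0.0605]
```

Request:
{"name": "move_arm", "arguments": {
  "increments": [0,0,0,0,0.0007,-0.012,0.005,0,0,0,0,0.0007,-0.03,0.005,0,0,0,0.005,0.0007,-0.048,0.005,0,0,0,0.015,0.0007,-0.0605,0.005,0,0,0,0.028,0.0007,-0.0605,0.005,0,0,0,0.036,0.0007,-0.0605,0.005,0,0,0,0.04,0.0007,-0.0605,0.005,0,0,0,0.04,0.0007,-0.0605,0.005,0,0,0,0.04,0.0007,-0.0605,0.005,0,0,0,0.04,0.0007,-0.0605,0.005]
}}

```text
time_s: 8.22
tcp_pos: [0.4957, -0.1137, 0.0554]
ee_rot: [[0.001, -0.978, -0.209], [-0.0, -0.209, 0.978], [-1.0, -0.001, -0.0]]
wrist_force: [-0.3, -0.3, -0.2]
gripper_width: 0.158
```

```bash
python3 - <<'E'
from h import *
s=r.sense();print(s['time_s'],s['tcp_pos'],s['wrist_force'],s['moment'],s['gripper_width']);print(np.array(s['ee_rot']))
im=r.capture('wrist');cv2.imwrite('pics/w7.png',im[:,:,::-1])
im=r.capture('side');a=im[180:280,320:440];cv2.imwrite('pics/s7z.png',cv2.resize(a,None,fx=6,fy=6,interpolation=cv2.INTER_CUBIC)[:,:,::-1])
E
```

```text
8.2167 [ 0.4957 -0.1137  0.0554] [-0.2975 -0.2575 -0.215 ] [ 0.0258 -0.0348 -0.0129] 0.1584720175444043
[[ 0.0012 -0.978  -0.2086]
 [-0.0001 -0.2086  0.978 ]
 [-1.     -0.0012 -0.0003]]
```

View pics/w7.png

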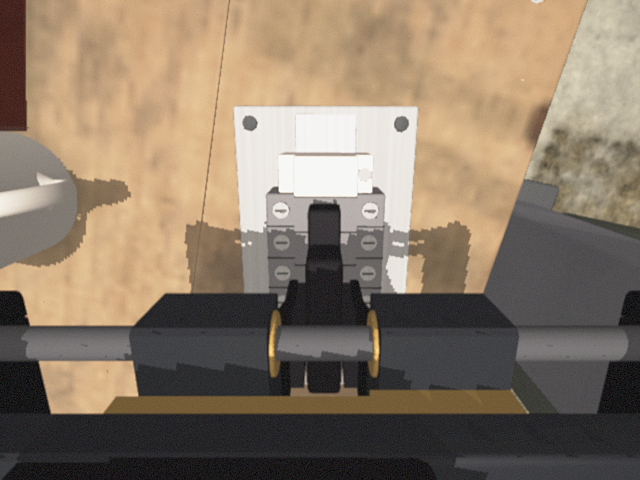

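View pics/s7z.png

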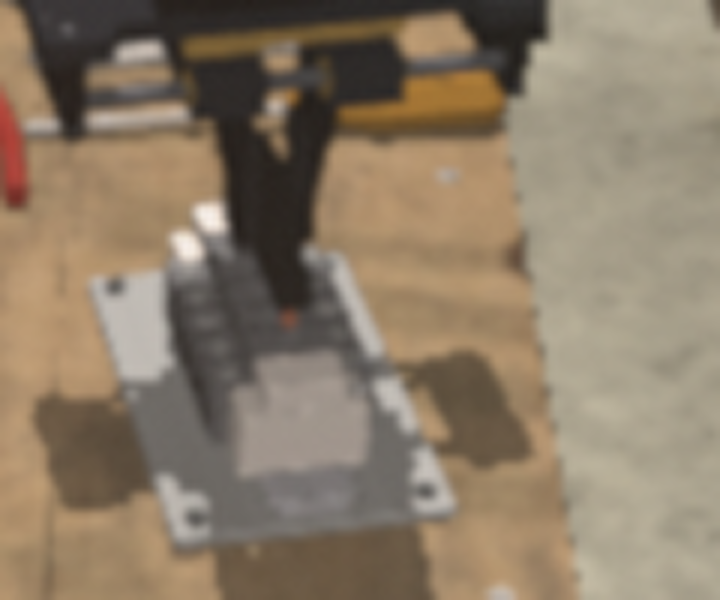

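Request:
{"name": "move_arm", "arguments": {
  "increments": [0,0,0,0.002,0,0,0.005,0,0,0,0.004,0,0,0.005,0,0,0,0.006,0,0,0.005,0,0,0,0.007,0,0,0.005,0,0,0,0.008,0,0,0.005,0,0,0,0.008,0,0,0.005,0,0,0,0.008,0,0,0.005]
}}

```text
time_s: 8.9
tcp_pos: [0.495, -0.1142, 0.0466]
ee_rot: [[-0.0, -0.978, -0.207], [-0.0, -0.207, 0.978], [-1.0, 0.0, 0.0]]
wrist_force: [0.4, 0.4, -0.6]
gripper_width: 0.158
```

Request:
{"name": "move_arm", "arguments": {
  "increments": [0,0,0,0.001,0,0,0.005,0,0,0,0.002,0,0,0.005,0,0,0,0.002,0,0,0.005,0,0,0,0.002,0,0,0.005]
}}

```text
time_s: 9.23
tcp_pos: [0.4951, -0.1142, 0.0447]
ee_rot: [[-0.0, -0.978, -0.208], [-0.0, -0.208, 0.978], [-1.0, 0.0, 0.0]]
wrist_force: [0.1, -0.3, -1.7]
gripper_width: 0.157
```

Request:
{"name": "move_arm", "arguments": {
  "increments": [0,0,0,0.001,0,0,0.005,0,0,0,0.002,0,0,0.005,0,0,0,0.002,0,0,0.005,0,0,0,0.002,0,0,0.005]
}}

```text
time_s: 9.57
tcp_pos: [0.4951, -0.1142, 0.0426]
ee_rot: [[-0.0, -0.978, -0.207], [-0.0, -0.207, 0.978], [-1.0, 0.0, 0.0]]
wrist_force: [0.3, -0.1, -1.4]
gripper_width: 0.152
```

Request:
{"name": "move_arm", "arguments": {
  "increments": [0,0,0,0.001,0,0,0.005,0,0,0,0.002,0,0,0.005,0,0,0,0.002,0,0,0.005,0,0,0,0.002,0,0,0.005]
}}

```text
time_s: 9.9
tcp_pos: [0.4953, -0.1142, 0.0414]
ee_rot: [[0.0, -0.978, -0.208], [-0.0, -0.208, 0.978], [-1.0, -0.0, -0.0]]
wrist_force: [-3.0, 1.1, 6.7]
gripper_width: 0.155
```

```bash
python3 - <<'E'
from h import *
s=r.sense();print(s['time_s'],s['tcp_pos'],s['wrist_force'],s['moment'],s['gripper_width'])
im=r.capture('wrist');cv2.imwrite('pics/w8.png',im[180:410,230:420][:,:,::-1].repeat(2,0).repeat(2,1))
im=r.capture('side');a=im[180:280,320:440];cv2.imwrite('pics/s8z.png',cv2.resize(a,None,fx=6,fy=6,interpolation=cv2.INTER_CUBIC)[:,:,::-1])
E
```

```text
9.9 [ 0.4953 -0.1142  0.0414] [-3.0006  1.0615  6.6945] [ 0.4449  0.5573 -0.0398] 0.15476914615132079
```

View pics/w8.png

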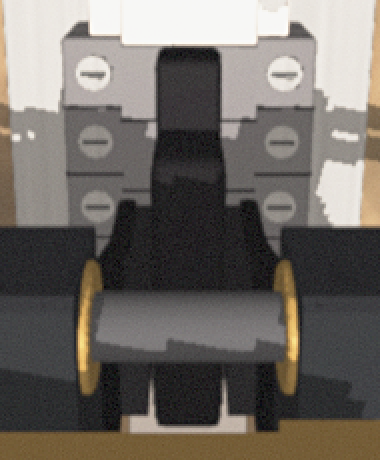

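View pics/s8z.png

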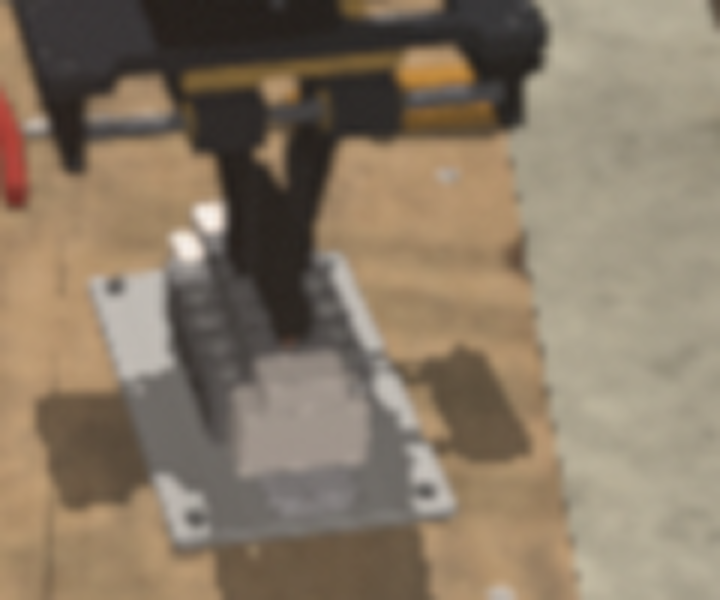

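7.6 mm deep with about 8 N resisting, which matches the contacts. Pressing home in small steps.

Request:
{"name": "move_arm", "arguments": {
  "increments": [0,0,0,0.0007,0,0,0.005,0,0,0,0.0014,0,0,0.005,0,0,0,0.002,0,0,0.005,0,0,0,0.002,0,0,0.005,0,0,0,0.002,0,0,0.005]
}}

```text
time_s: 10.42
tcp_pos: [0.4953, -0.1142, 0.0397]
ee_rot: [[0.001, -0.978, -0.208], [-0.0, -0.208, 0.978], [-1.0, -0.0, -0.0]]
wrist_force: [-2.0, 2.2, 6.9]
gripper_width: 0.153
```

Request:
{"name": "move_arm", "arguments": {
  "increments": [0,0,0,0.0005,0,0,0.005,0,0,0,0.001,0,0,0.005,0,0,0,0.0015,0,0,0.005,0,0,0,0.0015,0,0,0.005,0,0,0,0.0015,0,0,0.005]
}}

```text
time_s: 10.83
tcp_pos: [0.4953, -0.1142, 0.0383]
ee_rot: [[0.001, -0.978, -0.208], [-0.0, -0.208, 0.978], [-1.0, -0.0, -0.0]]
wrist_force: [-2.4, 1.9, 8.0]
gripper_width: 0.154
```

Request:
{"name": "move_arm", "arguments": {
  "increments": [0,0,0,0.0005,0,0,0.005,0,0,0,0.001,0,0,0.005,0,0,0,0.001,0,0,0.005,0,0,0,0.001,0,0,0.005]
}}

```text
time_s: 11.17
tcp_pos: [0.4953, -0.1142, 0.0373]
ee_rot: [[0.001, -0.978, -0.208], [-0.0, -0.208, 0.978], [-1.0, -0.0, -0.0]]
wrist_force: [-2.5, 1.3, 7.7]
gripper_width: 0.161
```

Request:
{"name": "move_arm", "arguments": {
  "increments": [0,0,0,0.0005,0,0,0.005,0,0,0,0.001,0,0,0.005,0,0,0,0.001,0,0,0.005,0,0,0,0.001,0,0,0.005]
}}

```text
time_s: 11.5
tcp_pos: [0.4954, -0.1141, 0.0368]
ee_rot: [[0.001, -0.978, -0.208], [-0.0, -0.208, 0.978], [-1.0, -0.001, -0.0]]
wrist_force: [-3.3, 2.6, 10.5]
gripper_width: 0.157
```

Request:
{"name": "move_arm", "arguments": {
  "increments": [0,0,0,0.0005,0,0,0.005,0,0,0,0.001,0,0,0.005,0,0,0,0.001,0,0,0.005,0,0,0,0.001,0,0,0.005]
}}

```text
time_s: 11.83
tcp_pos: [0.4954, -0.1142, 0.0368]
ee_rot: [[0.001, -0.978, -0.209], [-0.001, -0.209, 0.978], [-1.0, -0.001, -0.001]]
wrist_force: [-6.1, 3.1, 17.8]
gripper_width: 0.159
```

Hard stop reached: the force rose to 18 N with no further travel. Relaxing, opening, and checking before retreating.

Request:
{"name": "move_arm", "arguments": {
  "increments": [0,0,0,-0.001,0,0,0.005,0,0,0,-0.001,0,0,0.005,0,0,0,-0.001,0,0,0.03,0,0,0,-0.001,0,0,0.04,0,0,0,-0.001,0,0,0.04,0,0,0,-0.001,0,0,0.04]
}}

```text
time_s: 12.33
tcp_pos: [0.4951, -0.1142, 0.035]
ee_rot: [[-0.0, -0.978, -0.207], [-0.0, -0.207, 0.978], [-1.0, 0.0, 0.0]]
wrist_force: [-0.1, 0.8, -0.3]
gripper_width: 0.375
```

```bash
python3 - <<'E'
from h import *
s=r.sense();print(s['time_s'],s['tcp_pos'],s['wrist_force'],s['gripper_width'])
im=r.capture('wrist');cv2.imwrite('pics/w9.png',im[180:410,230:420][:,:,::-1].repeat(2,0).repeat(2,1))
E
```

```text
12.3333 [ 0.4951 -0.1142  0.035 ] [-0.0536  0.8075 -0.2758] 0.3748184629616526
```

View pics/w9.png

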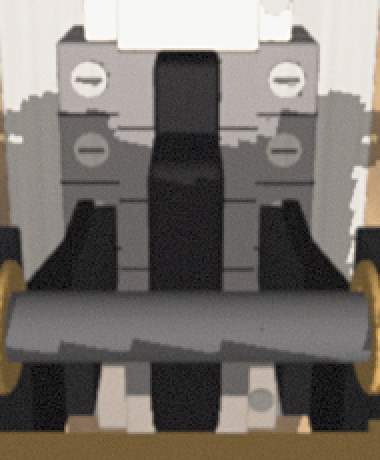

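Fingers are clear and the comb is upright. Retreating straight up.

Request:
{"name": "move_arm", "arguments": {
  "increments": [0,0,0,-0.01,0,0,0.04,0,0,0,-0.03,0,0,0.04,0,0,0,-0.055,0,0,0.04,0,0,0,-0.08,0,0,0.04,0,0,0,-0.105,0,0.03,0.04,0,0,0,-0.12,0,0.055,0.04,0,0,0,-0.12,0,0.06,0.04,0,0,0,-0.12,0,0.06,0.04,0,0,0,-0.12,0,0.06,0.04,0,0,0,-0.12,0,0.06,0.04]
}}

```text
time_s: 13.22
tcp_pos: [0.482, -0.056, 0.1544]
ee_rot: [[-0.002, -0.978, -0.207], [-0.0, -0.207, 0.978], [-1.0, 0.002, 0.0]]
wrist_force: [-0.2, -0.0, -0.2]
gripper_width: 0.463
```

```bash
python3 - <<'E'
from h import *
s=r.sense();print(s['time_s'],s['tcp_pos'],s['wrist_force'])
w=cam('wrist',s)
im=r.capture('wrist');cv2.imwrite('pics/w10.png',im[:,:,::-1])
sd=cam('side');im=r.capture('side');a=im[180:280,320:440];cv2.imwrite('pics/s10z.png',cv2.resize(a,None,fx=6,fy=6,interpolation=cv2.INTER_CUBIC)[:,:,::-1])
a=np.radians(11.86);Y=np.array([-np.sin(a),np.cos(a),0]);c=np.array([.495,-.114,0])
for z,h in [(.054,.045),(.070,.045),(.090,.03)]:
  for sg in (-1,1): print(z,sg*h,'w',proj(w,c+sg*h*Y+[0,0,z]),'s6',(proj(sd,c+sg*h*Y+[0,0,z])-[320,180])*6)
E
```

```text
13.2167 [ 0.482  -0.056   0.1544] [-0.1746 -0.0428 -0.2117]
0.054 -0.045 w [322.3802  89.5251] s6 [239.0297 224.5185]
0.054 0.045 w [322.2772 214.2191] s6 [291.3844 350.4042]
0.07 -0.045 w [322.3044  87.0292] s6 [240.1036 190.8852]
0.07 0.045 w [322.2025 218.8269] s6 [292.9033 315.7212]
0.09 -0.03 w [322.1778 109.1696] s6 [249.9441 167.7974]
0.09 0.03 w [322.112 203.638] s6 [285.5055 250.0685]
```

View pics/w10.png

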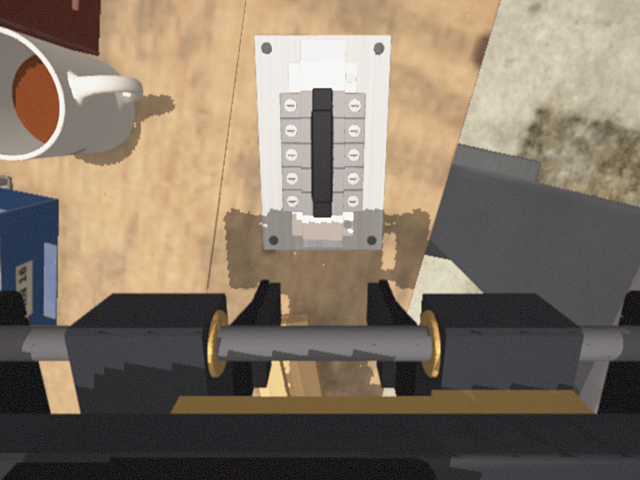

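View pics/s10z.png

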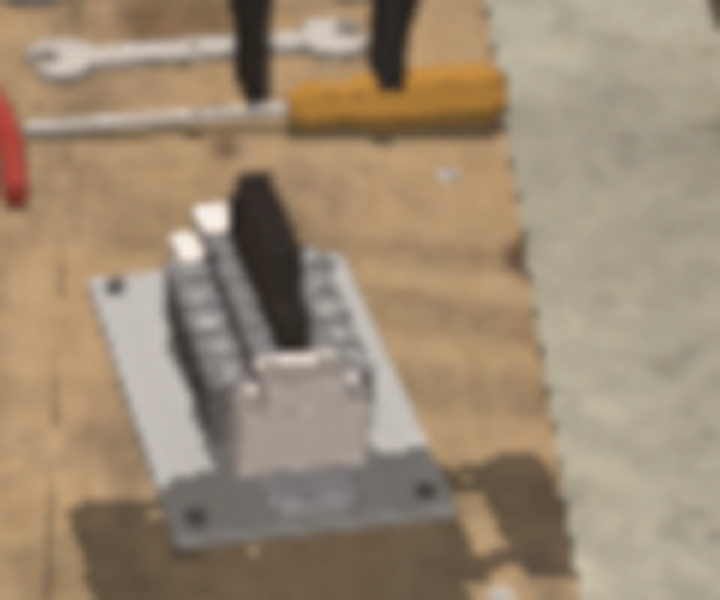

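The comb is seated: no copper shows, the foot's near bottom corner is at (292,348) against (291,350) predicted for fully home, and it is upright and straight. Bystanders look undisturbed.

```bash
python3 - <<'E'
from station import r
print(r.finish_job())
E
```

```text
the job is handed in; nothing more can be done
None
```

The comb bridge is plugged into the terminal row with its back on the block tops. I let go of it, moved the arm clear and handed the job in at about 13.3 s. The hand-in gives no verdict.

- **First grip missed:** The fingertips are about 25 mm behind the reported TCP, not 8 mm ahead as the text says. The fingers closed in the air just above the comb and did not move it. I corrected for this, and the second grip closed on the comb's 14 mm back.
- **Finding the slots:** The top and wrist cameras agreed on the middle slot to within about 0.5 mm. The pins went straight in, so I did not need to slide them across the top to feel for the slots.
- **Pushing home:** The contacts resisted with about 8–9 N from 7 mm down. At the end the force rose to 18 N with no more travel, with the TCP height matching fully home, and I stopped there, well under the 45 N limit.
- **Last checks:** After release, the wrist and side views show the comb upright and straight with no copper showing. Its outline is within about 2 pixels of where it should be when fully home. In the last pictures the mug, screwdriver and spanner looked undisturbed. Only part of the pliers was in view, and I did not measure any of the four. The force reading was close to zero.

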